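# Feel out the tight spot on a strand gauge slide

### The arm

A 6-joint arm with a two-finger parallel gripper is mounted at the origin on the work surface. World frame = base frame: x ahead of the robot, y to its left, z up, the work surface at z = 0. Lengths are in mm, angles in rad, forces in N, time in s.
With the tool pointing down it reaches from about 350 to 775 mm from the base axis. Payload 7.3 kg.
Tool frame: the origin (TCP) lies between the finger pads; the fingertips stand 22 mm ahead of it and the grasp point (between the pads) lies 3 mm ahead of it; z points along the fingers, x is the direction in which the jaws open and shut, and the axes are right-handed (so a half turn about z gives the same grasp; the last joint's range is limited). The gripper opens to 92 mm and grips with 3 to 60 N. Pads are 19 mm wide; open, the fingers measure 130 mm over their backs; the gripper's body (75 mm by 190 mm) begins 47 mm behind the grasp point.
Start: joints at [1.085, 0.342, 1.524, -0, 1.275, -0.146], TCP at [174.967, 495.004, 248.741] pointing down, gripper open.
Joint ranges: [-2.53, 2.53], [-0.77, 2.02], [0.04, 2.7], [-1, 4.14], [0.28, 2.66], [-3.11, 3.11]. Speed limits (rad/s): [2.57, 2.57, 3.14, 3.14, 3.14, 3.14].

### API

Orientations are given as [roll, pitch, yaw] about the fixed x, y, z axes, in that order (R = Rz(yaw) Ry(pitch) Rx(roll)).
In Python, from plant import * gives the robot as it stands. The module is installed in compiled form; this text tells all that it offers.
- The arm moves only by the shell command python3 -m handwheel 'ROWS' [OPENING]. ROWS is a JSON object of lists of equal length, an entry for each row: "translation": the shift along the world's x, y, z in units of 15 cm (1.0 is 15 cm), a list of three; "twist": the turn about the world's z in units of 90 degrees (1.0 is 90 degrees). In form: {"translation": [[tx, ty, tz], ...], "twist": [twist, ...]}. A call has exactly 8 rows; each row shifts and turns the pose as measured when the row begins; what a row does not reach is not made up. A row lasts 1/8 s, in which the tool goes at most 62.5 mm and 10.7 degrees, less where a joint would pass 70% of its speed; a pose out of reach is approached as far as the arm can. A call with a number of a shift or a turn outside -1 to 1 is refused whole. A call with a gripper value outside its range is refused whole. OPENING is the closure in counts, from 0 (fully open) to 255 (shut), set as the call begins (- or left out, the last holds). The fingers move at their own pace and stop on an object; the grip force is fixed at half the most. Time passes only in rows, so rows that do not move let the fingers close, or fill a call up. It gives the time, the measured TCP pose, the force and the opening at its end, in the units of the state.
- get_obs(): the state, without advancing time (a new reading comes with each control period).
- capture(name): name is "scene" or "top" or "wrist"; returns a dict with "img" (400x640x3 uint8, red, green, blue), "vertical_fov" (degrees; the focal length in pixels is half the picture's height over the tangent of half this angle, whatever the lens; pixels are square), "cx", "cy" (the principal point, pixels), "world_from_camera" (4x4, takes a point from camera to world coordinates). Camera axes: x right, y up, looking along -z (the intrinsics and any distortion apply to the point x, -y, -z); pixel columns grow to the right and rows downward; lengths in mm; the calibration is good to about 2 mm. A picture is of the moment at which its call begins. There is no depth.
- close_job(): hands the job in, once; it reports no verdict.
Trained networks look in the newest picture that a camera, given by its name, has taken for a name from the list of things; names that differ only in an ending like _2 or _b are one class to them, and where a whole thing is asked for, a point or a joint stands for the part that bears it (a point fixed in the world has none). Each returns a list of dicts, best first, with "score" (0 to 1); they miss things now and then, are a little off and sometimes report something else, mostly with a low value. They report only what shows in the picture. A call takes as long as a camera call.
- search_frame(camera, label): "position" ([x, y, z] in mm, in the coordinates of the camera as it stood for that picture, good to about 4 mm: the middle of the surface that is visible of it).
- spot_point(camera, label): "position" ([x, y, z] in mm, in the coordinates of the camera as it stood for that picture, good to about 4 mm: a listed point, or the origin of a listed thing).
The state is a dict: "time": time; "joint_positions": joint angles; "dq": joint speeds; "tau": joint torques, N m; "tool_pos": TCP position; "tcp_rot": TCP orientation; "contact_force": force on the tool from outside, world axes, zero at the start; "moment": the same for the moment, N m; "grip_width": finger opening in mm.
Only numpy, scipy, OpenCV 4.12 (cv2) and the standard library are available. Lean on these libraries where they do the work, as an engineer would, in place of code of your own. Each camera call takes 0.05 s, during which the arm holds its last target.

### The job

The slide of this strand gauge binds at one place along its rail. Take the carriage by its fin and stroke it gently through its whole travel, first up against the rubber stops at the thumbscrew end and then all the way back against the stops at the plain end, feeling for where it drags. Then bring it back onto the tight spot and leave it standing there, let go of, so I know where to polish; leave the other things on the table as they are.

Things in the scene. Friction and masses are not known exactly. Their poses are not given: they have to be found in the camera images.
- gauge: strand gauge fixed to the table: wooden base 80 x 340 x 12 mm (x, y, height), aluminium rail along its own y axis, an aluminium block at each end (60 mm wide, 18 thick, top 42 mm above the table, inner face 135 mm from the middle). Origin: middle of the underside, on the table. +y is the thumbscrew end (a 22 mm brass screw head sticks out there), -y the plain end
- rail_mid (a point): middle of the rail's top face, 30 mm above the table; axes as the gauge's. Hidden somewhere inside the rail is one tight spot; its middle is at least 30 mm of travel from either stop. Over it the drag rises smoothly from 1.5 N to about 7 N (6 to 9) and falls again, felt over about 12 mm either side of its middle. The carriage is on it within 7 mm of its middle
- stops_screw_end (a point): face of the two rubber stops at the thumbscrew end, 125 mm from the gauge's middle, 29 mm above the table; they meet the carriage when the carriage's y in the gauge frame is +100 mm. They are springy, about 4 N per mm: push lightly, over 20 N on the gauge is too much
- stops_plain_end (a point): the same at the plain end, at y = -125 mm; they meet the carriage when its y in the gauge frame is -100 mm; about 4 N per mm, over 20 N is too much
- carriage: steel slide carriage on the gauge, 64 mm across, 50 mm long (along the rail), top 47 mm above the table, with an upright black grip fin on its middle. It slides only along the gauge's y. Origin: at table level under the middle of the carriage; axes as the gauge's. Off the tight spot it runs with about 1.5 N of drag, and it stays where it is left
- carriage_fin (a point): centre of the grip fin of the carriage, 66 mm above the table. The fin is 16 mm thick along the gauge's y, 34 mm wide along the gauge's x, and stands from 47 to 85 mm above the table; grip it from above with the fingers closing along the gauge's y
- opener: bystander: steel jump-ring opener, a finger ring 23 mm across, 7 mm high, lying flat beside the gauge; loose
- bobbin: bystander: wooden bobbin 28 mm across, 26 mm tall, standing beside the gauge; loose
- spoon_rest: bystander: white ceramic spoon rest used as a dish, 100 mm across, 16 mm high with a flat 55 mm handle; loose, origin under the dish
- pliers: bystander: small pliers lying flat, 120 mm long, 12 mm high; loose
- bead_jar: bystander: glass jar with metal lid, 56 mm across, 70 mm tall; loose
- bead_mat: bystander: flat grey silicone bead mat block 130 x 170 x 10 mm, fixed

How it is judged (in metres and radians):
On the way, in this order (a step that is already met when the one before it is completed fails the run):
1. the carriage is against the stops at the thumbscrew end (within 1.5 mm) (y of carriage in the frame of gauge above 0.0985 m), for 0.05 s.
2. then the carriage is against the stops at the plain end (within 1.5 mm) (y of carriage in the frame of gauge below -0.0985 m), for 0.05 s.
At the end, for the whole second after the job is handed in: the carriage stands still and released on the tight spot of the rail (its sprung shoe bears on the spot with more than 3 N, which is so within about 7 mm of the middle of the spot), clear of both end stops (contact force between carriage and gauge above 3 N and y of carriage in the frame of gauge between -0.09 and 0.09 m and linear speed of carriage below 0.005 m/s); the robot touches nothing.
It fails at once if the gauge is loaded with more than 20 N (the carriage rammed against a stop, or the gauge struck) (contact force between anything else and gauge above 20 N).
It fails at once if a bystander is shifted by more than 15 mm (distance of any of opener, bobbin, spoon_rest, pliers, bead_jar from where it was at the start of the episode above 0.015 m).
It also fails if it takes over 67 s, if anything falls off the work surface, if the arm or the gripper's body presses on something with over 40 N, if the wrist force passes 120 N, or if a joint passes its speed limit or range.

## Working session

There is one attempt and no reset: what is moved stays moved. The work goes in short steps, Python scripts to look and compute and a shell command to move; the robot and the scene stay as the last step left them, time stands still between calls to the robot, and variables do not carry over. Pictures are saved under pics/ and viewed, and the job is handed in when it is done.

```bash
mkdir -p pics; cat > h.py <<'E'
from plant import *
import numpy as np, cv2
def cap(cam,name):
    c=capture(cam); cv2.imwrite(f'pics/{name}.png',c['img'][:,:,::-1]); return c
def w(c,p): return (np.array(c['world_from_camera'])@np.r_[p,1])[:3]
E
python3 - <<'E'
from h import *
np.set_printoptions(precision=1,suppress=True)
print(get_obs())
for cam in ['scene','top']:
    c=cap(cam,cam+'0'); print(cam,c['vertical_fov'],c['cx'],c['cy'],c['world_from_camera'])
    for l in ['gauge','rail_mid','stops_screw_end','stops_plain_end','carriage','carriage_fin','bead_jar','bobbin']:
        for d in spot_point(cam,l)[:2]: print(l,round(d['score'],2),w(c,d['position']))
E
```

```text
{'time': 0.0, 'joint_positions': array([ 1.1,  0.3,  1.5,  0. ,  1.3, -0.1]), 'dq': array([-0., -0., -0.,  0., -0., -0.]), 'tau': array([  0. , -43.1, -24.4,   0.1,   0.1,  -0. ]), 'tool_pos': array([174.8, 494.7, 248. ]), 'tcp_rot': array([-3.1,  0. ,  1.2]), 'contact_force': array([-0. , -0. ,  1.3]), 'moment': array([-0.1,  0. , -0. ]), 'grip_width': 91.7498101191161}
scene 46.88089027233544 325.5646605678857 198.5345014683306 [[   0.5   -0.5    0.7 1309.6]
 [   0.9    0.3   -0.4 -391.4]
 [  -0.     0.8    0.6  653.4]
 [   0.     0.     0.     1. ]]
gauge 0.73 [522.6  52.7  -3.1]
rail_mid 0.66 [523.1  58.6  28. ]
stops_screw_end 0.72 [581.5 159.5  28.2]
stops_plain_end 0.68 [465.4 -58.4  30.6]
carriage 0.58 [531.4  70.4  -0.4]
carriage_fin 0.66 [532.2  70.9  64.2]
carriage_fin 0.55 [451.9 375.4   0.3]
bead_jar 0.91 [ 631.6 -321.1   -6.1]
bobbin 0.58 [595.1  37.6  -0.9]
top 45.75109425560954 319.07166381036313 196.44165017131724 [[  -0.1    1.    -0.2  320.2]
 [  -1.    -0.1    0.     1.6]
 [  -0.     0.2    1.  1167.1]
 [   0.     0.     0.     1. ]]
gauge 0.94 [519.7  49.5  -3.4]
rail_mid 0.95 [519.1  52.5  28. ]
rail_mid 0.6 [590.2  38.3  -1.2]
stops_screw_end 0.86 [577.4 161.4  29. ]
stops_plain_end 0.62 [461.  -56.2  24.9]
stops_plain_end 0.23 [454.4 370.8  -2.7]
carriage 0.67 [536.9  74.    1.6]
carriage_fin 0.79 [533.5  75.1  64.5]
bead_jar 0.67 [ 632.8 -319.5   -1.6]
bead_jar 0.47 [462.5 -59.8  27.3]
bobbin 0.54 [416.9  -1.   -0.7]
bobbin 0.51 [593.2  40.6   0.4]
```

View pics/scene0.png

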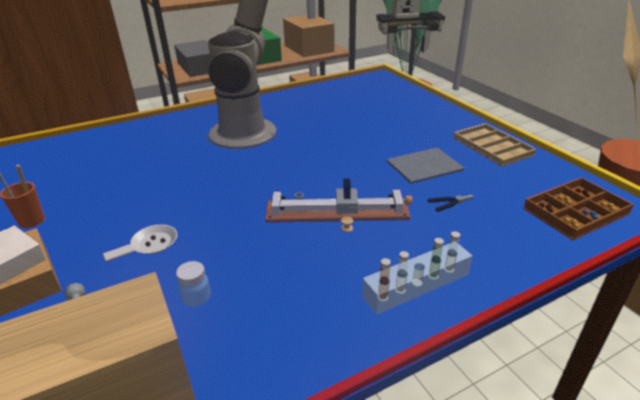

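View pics/top0.png

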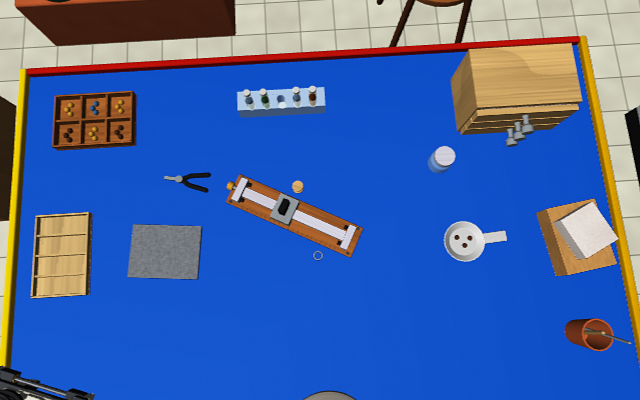

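```bash
python3 - <<'E'
import cv2
i=cv2.imread('pics/top0.png')[160:270,210:380]
cv2.imwrite('pics/z.png',cv2.resize(i,None,fx=4.7,fy=4.7,interpolation=cv2.INTER_CUBIC))
E
```

```text
(no output)
```

View pics/z.png

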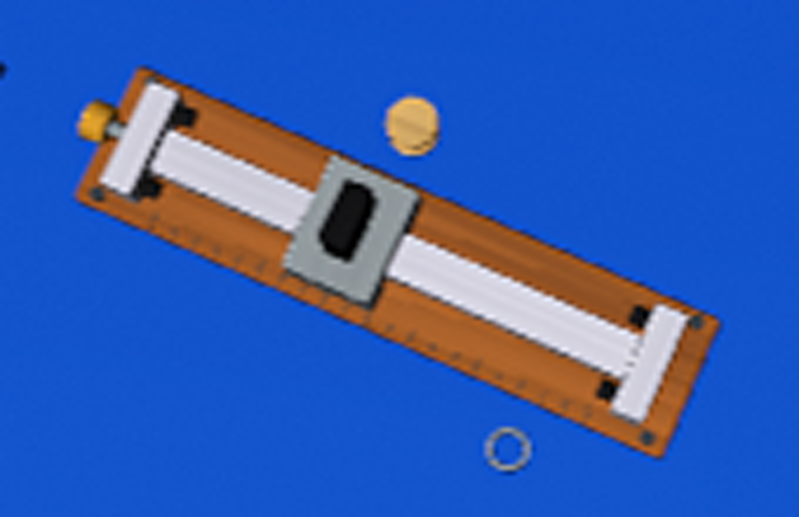

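```bash
cat >> h.py <<'E'
def ray(c,uv,z):
    f=200/np.tan(np.radians(c['vertical_fov'])/2); T=np.array(c['world_from_camera'])
    d=T[:3,:3]@np.array([(uv[0]-c['cx'])/f,-(uv[1]-c['cy'])/f,-1]); o=T[:3,3]
    return o+d*(z-o[2])/d[2]
E
python3 - <<'E'
from h import *
c=capture('top')
Z=lambda p:(p[0]/4.7+210-.4,p[1]/4.7+160-.4)
P=[ray(c,Z(p),12)[:2] for p in [(145,68),(720,322),(662,458),(77,195)]]
print(np.round(P,1)); 
for a,b in [(0,1),(1,2),(3,2),(0,3)]:
    d=P[a]-P[b]; print(np.linalg.norm(d),np.degrees(np.arctan2(d[1],d[0])))
m=np.mean(P,0);print(m)
f=ray(c,Z((346,221)),85)[:2]; 
for a in (61,62,63):
    u=np.array([np.cos(np.radians(a)),np.sin(np.radians(a))]); print('fin',f,u@(f-m),(f-m)@[u[1],-u[0]])
E
```

```text
[[ 633.2  180.1]
 [ 476.9 -115.6]
 [ 408.3  -79.9]
 [ 566.2  218.1]]
334.4774539210053 62.13835082125438
77.31482825656937 -27.533973118479356
337.16727253032764 62.08409370369791
77.02707415157431 -29.533668951198592
[521.11978803  50.6657927 ]
fin [528.95582246  72.02937334] 22.48399351524453 -3.5037192759620046
fin [528.95582246  72.02937334] 22.541717426974724 -3.110785849384336
fin [528.95582246  72.02937334] 22.59257491321014 -2.716904847302084
```

```bash
python3 -m handwheel '{"translation":[[0.26,-0.31,-0.03],[0.26,-0.31,-0.03],[0.26,-0.31,-0.03],[0.26,-0.31,-0.03],[0.26,-0.31,-0.03],[0.26,-0.31,-0.03],[0.26,-0.31,-0.03],[0.26,-0.31,-0.03]],"twist":[-0.012,-0.012,-0.012,-0.012,-0.012,-0.012,-0.012,-0.012]}' 0
```

```text
time: 1.95
tool_pos: [492.4, 115.2, 213.3]
tcp_rot: [3.138, -0.007, 1.084]
contact_force: [0.5, 1.2, -0.6]
grip_width: 91.9
```

```bash
python3 -m handwheel '{"translation":[[0.13,-0.145,-0.1],[0.13,-0.145,-0.1],[0,0,-0.05],[0,0,0],[0,0,0],[0,0,0],[0,0,0],[0,0,0]],"twist":[0,0,0,0,0,0,0,0]}' 0
python3 - <<'E'
from h import *
np.set_printoptions(precision=1,suppress=True)
o=get_obs();print(o['tool_pos'],o['tcp_rot']*57.2958)
c=cap('wrist','w0');print(c['vertical_fov'],c['cx'],c['cy'],c['world_from_camera'])
for l in ['carriage_fin','rail_mid']:
    for d in spot_point('wrist',l)[:2]: print(l,round(d['score'],2),w(c,d['position']))
E
```

```text
time: 2.95
tool_pos: [534.0, 68.6, 176.2]
tcp_rot: [3.136, -0.008, 1.081]
contact_force: [0.8, -1.1, -0.2]
grip_width: 91.6
[534.   68.6 176.2] [179.7  -0.5  61.9]
63.71517806017236 317.9480083816083 195.1013638092314 [[  0.5  -0.8  -0.3 459.2]
 [  0.9   0.4   0.1 106.4]
 [  0.   -0.3   0.9 311.1]
 [  0.    0.    0.    1. ]]
carriage_fin 0.69 [530.   74.6  68. ]
rail_mid 0.88 [524.4  53.7  33.6]
rail_mid 0.48 [597.1  37.2   0. ]
```

View pics/w0.png

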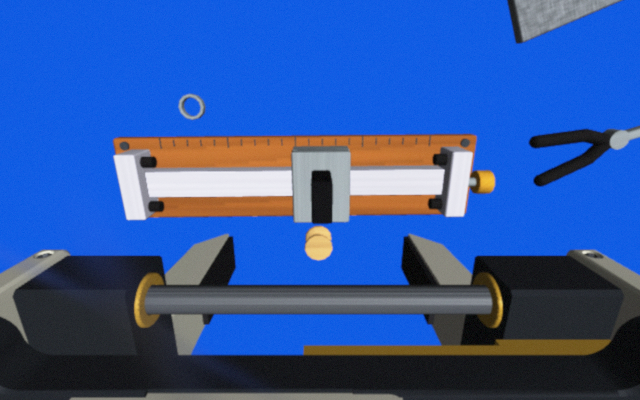

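```bash
python3 - <<'E'
import cv2
i=cv2.imread('pics/w0.png')[120:240,105:500]
cv2.imwrite('pics/zw.png',cv2.resize(i,None,fx=2,fy=2,interpolation=cv2.INTER_CUBIC))
i=cv2.imread('pics/w0.png')[140:250,280:370]
cv2.imwrite('pics/zw2.png',cv2.resize(i,None,fx=5,fy=5,interpolation=cv2.INTER_CUBIC))
E
```

```text
(no output)
```

View pics/zw.png

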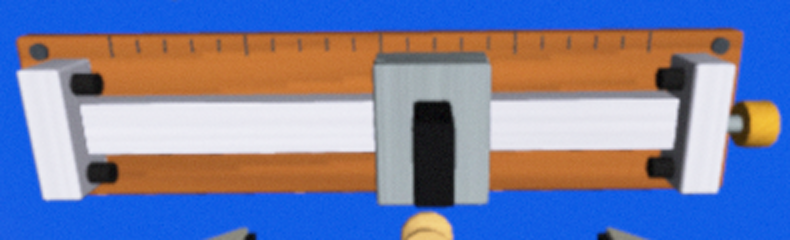

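View pics/zw2.png

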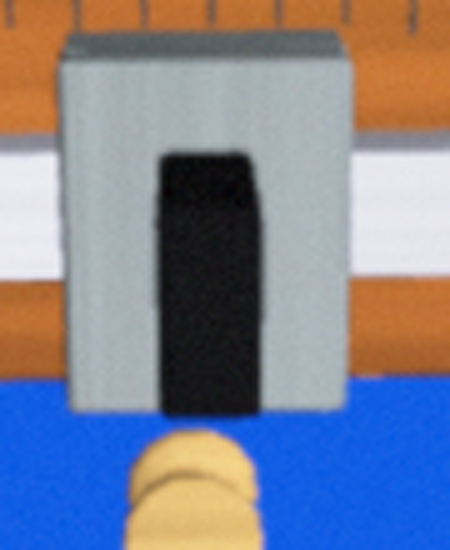

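```bash
python3 - <<'E'
from h import *
np.set_printoptions(precision=1,suppress=True)
c=capture('wrist')
A=lambda p:(p[0]/2+105-.25,p[1]/2+120-.25)
B=lambda p:(p[0]/5+280-.4,p[1]/5+140-.4)
def seg(n,a,b):
    d=b-a; print(n,a[:2],b[:2],'len %.1f ang %.2f'%(np.hypot(*d[:2]),np.degrees(np.arctan2(d[1],d[0]))))
seg('railup',ray(c,A((85,102)),30),ray(c,A((675,95)),30))
seg('raillo',ray(c,A((85,152)),30),ray(c,A((675,147)),30))
seg('base',ray(c,A((18,37)),12),ray(c,A((742,31)),12))
P=[ray(c,B(p),47) for p in [(62,60),(350,60),(345,410),(70,410)]]; 
seg('cn',P[0],P[1]);seg('cf',P[3],P[2]);seg('cw',P[0],P[3]);print('car',np.mean(P,0))
F=[ray(c,B(p),85) for p in [(160,205),(262,205),(261,415),(160,415)]]
seg('f',F[0],F[1]);seg('fw',F[0],F[3]);print('fin',np.mean(F,0))
E
```

```text
railup [449.7 -58.5] [571.6 175.3] len 263.7 ang 62.47
raillo [468.6 -73. ] [594.6 166.4] len 270.6 ang 62.24
base [409.9 -77.2] [565.  218.2] len 333.6 ang 62.29
cn [493.5  66.3] [516.  108.2] len 47.6 ang 61.80
cf [548.6  36.7] [571.7  79.6] len 48.8 ang 61.68
cw [493.5  66.3] [548.6  36.7] len 62.6 ang -28.25
car [532.4  72.7  47. ]
f [513.8  74.1] [520.8  87.2] len 14.9 ang 61.75
fw [513.8  74.1] [542.9  58.3] len 33.1 ang -28.46
fin [531.9  72.8  85. ]
```

```bash
python3 -m handwheel '{"translation":[[-0.014,0.027,-0.1],[0,0,-0.12],[0,0,-0.12],[0,0,-0.12],[0,0,-0.12],[0,0,-0.08],[0,0,0],[0,0,0]],"twist":[0,0,0,0,0,0,0,0]}' 0
```

```text
time: 4.15
tool_pos: [532.8, 72.1, 74.9]
tcp_rot: [3.134, -0.009, 1.079]
contact_force: [-0.0, -0.3, -0.1]
grip_width: 92.0
```

```bash
python3 -m handwheel '{"translation":[[0,0,0],[0,0,0],[0,0,0],[0,0,0],[0,0,0],[0,0,0],[0,0,0],[0,0,0]],"twist":[0,0,0,0,0,0,0,0]}' 255; python3 -c "
from plant import *
print(get_obs())"
```

```text
time: 5.15
tool_pos: [533.8, 72.2, 76.5]
tcp_rot: [3.131, -0.011, 1.079]
contact_force: [1.2, 4.3, -0.1]
grip_width: 16.5
{'time': 5.15, 'joint_positions': array([-0.01047215,  0.55791521,  1.71159227,  0.00598754,  0.8576024 ,
       -1.09374922]), 'dq': array([ 0.00705126,  0.00128871, -0.00730415, -0.00944127,  0.00605928,
       -0.00184374]), 'tau': array([-1.16979349e-01, -4.77179790e+01, -1.81968731e+01, -2.64723245e-01,
        1.85794523e-01,  1.17862760e-02]), 'tool_pos': array([533.80589727,  72.15467565,  76.51892663]), 'tcp_rot': array([ 3.1308394 , -0.01071836,  1.07945012]), 'contact_force': array([ 1.2119988 ,  4.31746851, -0.1359395 ]), 'moment': array([ 0.48178312, -0.20024024, -0.01814381]), 'grip_width': 16.519593757470552}
```

```bash
cat > g.py <<'E'
from h import *
o=get_obs();u=np.array([np.cos(np.radians(62.1)),np.sin(np.radians(62.1))]);n=np.array([u[1],-u[0]])
m=np.array([521.2,51.5]);p=o['tool_pos'][:2]-m;f=o['contact_force']
print('t %.2f y %.1f x %.1f z %.1f | Fy %.1f Fx %.1f Fz %.1f'%(o['time'],u@p,n@p,o['tool_pos'][2],u@f[:2],n@f[:2],f[2]))
E
python3 g.py
python3 -m handwheel '{"translation":[[0.0047,0.0088,0],[0.0047,0.0088,0],[0.0047,0.0088,0],[0.0047,0.0088,0],[0.0047,0.0088,0],[0.0047,0.0088,0],[0.0047,0.0088,0],[0.0047,0.0088,0]],"twist":[0,0,0,0,0,0,0,0]}' >/dev/null; python3 g.py
```

```text
t 5.15 y 24.2 x 1.5 z 76.5 | Fy 4.4 Fx -0.9 Fz -0.1
t 6.15 y 36.0 x 1.4 z 76.5 | Fy -1.6 Fx 0.6 Fz 2.1
```

```bash
python3 -m handwheel '{"translation":[[0.0047,0.0088,0],[0.0047,0.0088,0],[0.0047,0.0088,0],[0.0047,0.0088,0],[0.0047,0.0088,0],[0.0047,0.0088,0],[0.0047,0.0088,0],[0.0047,0.0088,0]],"twist":[0,0,0,0,0,0,0,0]}' >/dev/null; python3 g.py
python3 -m handwheel '{"translation":[[0.0047,0.0088,0],[0.0047,0.0088,0],[0.0047,0.0088,0],[0.0047,0.0088,0],[0.0047,0.0088,0],[0.0047,0.0088,0],[0.0047,0.0088,0],[0.0047,0.0088,0]],"twist":[0,0,0,0,0,0,0,0]}' >/dev/null; python3 g.py
python3 -m handwheel '{"translation":[[0.0047,0.0088,0],[0.0047,0.0088,0],[0.0047,0.0088,0],[0.0047,0.0088,0],[0.0047,0.0088,0],[0.0047,0.0088,0],[0.0047,0.0088,0],[0.0047,0.0088,0]],"twist":[0,0,0,0,0,0,0,0]}' >/dev/null; python3 g.py
```

```text
t 7.15 y 48.9 x 1.4 z 76.5 | Fy -2.2 Fx 0.2 Fz 2.0
t 8.15 y 61.7 x 1.3 z 76.5 | Fy -1.2 Fx -1.3 Fz 1.2
t 9.15 y 74.5 x 1.3 z 76.5 | Fy -1.7 Fx -0.7 Fz 1.5
```

```bash
python3 -m handwheel '{"translation":[[0.006,0.0115,0],[0.006,0.0115,0],[0.006,0.0115,0],[0.006,0.0115,0],[0.006,0.0115,0],[0.006,0.0115,0],[0.006,0.0115,0],[0.006,0.0115,0]],"twist":[0,0,0,0,0,0,0,0]}' >/dev/null; python3 g.py
python3 -m handwheel '{"translation":[[0.0031,0.0059,0],[0.0031,0.0059,0],[0.0031,0.0059,0],[0.0031,0.0059,0],[0.0031,0.0059,0],[0.0031,0.0059,0],[0.0031,0.0059,0],[0.0031,0.0059,0]],"twist":[0,0,0,0,0,0,0,0]}' >/dev/null; python3 g.py
```

```text
t 10.15 y 91.2 x 1.2 z 76.6 | Fy -1.6 Fx -0.6 Fz 1.4
t 11.15 y 99.7 x 1.1 z 76.5 | Fy -2.9 Fx -0.3 Fz 1.0
```

```bash
python3 -m handwheel '{"translation":[[0.0013,0.0024,0],[0.0013,0.0024,0],[0.0013,0.0024,0],[0.0013,0.0024,0],[0,0,0],[0,0,0],[0,0,0],[0,0,0]],"twist":[0,0,0,0,0,0,0,0]}' >/dev/null; python3 g.py
```

```text
t 12.15 y 101.5 x 1.1 z 76.5 | Fy -2.0 Fx -0.3 Fz 2.5
```

```bash
python3 -m handwheel '{"translation":[[0.0016,0.003,0],[0.0016,0.003,0],[0.0016,0.003,0],[0.0016,0.003,0],[0,0,0],[0,0,0],[0,0,0],[0,0,0]],"twist":[0,0,0,0,0,0,0,0]}' >/dev/null; python3 g.py
```

```text
t 13.15 y 102.4 x 1.1 z 76.5 | Fy -4.0 Fx -1.1 Fz 2.5
```

```bash
python3 -m handwheel '{"translation":[[0.002,0.004,0],[0.002,0.004,0],[0.002,0.004,0],[0.002,0.004,0],[0.002,0.004,0],[0.002,0.004,0],[0.002,0.004,0],[0.002,0.004,0]],"twist":[0,0,0,0,0,0,0,0]}' >/dev/null; python3 g.py
```

```text
t 14.15 y 103.1 x 1.1 z 76.5 | Fy -8.5 Fx -0.5 Fz 3.9
```

```bash
python3 -m handwheel '{"translation":[[-0.013,-0.0245,0],[-0.013,-0.0245,0],[-0.013,-0.0245,0],[-0.013,-0.0245,0],[-0.013,-0.0245,0],[-0.013,-0.0245,0],[-0.013,-0.0245,0],[-0.013,-0.0245,0]],"twist":[0,0,0,0,0,0,0,0]}' >/dev/null; python3 g.py
python3 -m handwheel '{"translation":[[-0.013,-0.0245,0],[-0.013,-0.0245,0],[-0.013,-0.0245,0],[-0.013,-0.0245,0],[-0.013,-0.0245,0],[-0.013,-0.0245,0],[-0.013,-0.0245,0],[-0.013,-0.0245,0]],"twist":[0,0,0,0,0,0,0,0]}' >/dev/null; python3 g.py
```

```text
t 15.15 y 70.7 x 1.3 z 76.5 | Fy 2.0 Fx 0.4 Fz -1.0
t 16.15 y 35.0 x 1.4 z 76.5 | Fy 1.8 Fx -0.1 Fz 0.0
```

```bash
python3 -m handwheel '{"translation":[[-0.004,-0.0075,0],[-0.004,-0.0075,0],[-0.004,-0.0075,0],[-0.004,-0.0075,0],[-0.004,-0.0075,0],[-0.004,-0.0075,0],[-0.004,-0.0075,0],[-0.004,-0.0075,0]],"twist":[0,0,0,0,0,0,0,0]}' >/dev/null; python3 g.py
python3 -m handwheel '{"translation":[[-0.004,-0.0075,0],[-0.004,-0.0075,0],[-0.004,-0.0075,0],[-0.004,-0.0075,0],[-0.004,-0.0075,0],[-0.004,-0.0075,0],[-0.004,-0.0075,0],[-0.004,-0.0075,0]],"twist":[0,0,0,0,0,0,0,0]}' >/dev/null; python3 g.py
```

```text
t 17.15 y 24.0 x 1.4 z 76.5 | Fy 1.2 Fx 0.8 Fz -0.6
t 18.15 y 13.1 x 1.5 z 76.5 | Fy 2.1 Fx 0.0 Fz -1.0
```

```bash
python3 -m handwheel '{"translation":[[-0.004,-0.0075,0],[-0.004,-0.0075,0],[-0.004,-0.0075,0],[-0.004,-0.0075,0],[-0.004,-0.0075,0],[-0.004,-0.0075,0],[-0.004,-0.0075,0],[-0.004,-0.0075,0]],"twist":[0,0,0,0,0,0,0,0]}' >/dev/null; python3 g.py
python3 -m handwheel '{"translation":[[-0.004,-0.0075,0],[-0.004,-0.0075,0],[-0.004,-0.0075,0],[-0.004,-0.0075,0],[-0.004,-0.0075,0],[-0.004,-0.0075,0],[-0.004,-0.0075,0],[-0.004,-0.0075,0]],"twist":[0,0,0,0,0,0,0,0]}' >/dev/null; python3 g.py
python3 -m handwheel '{"translation":[[-0.004,-0.0075,0],[-0.004,-0.0075,0],[-0.004,-0.0075,0],[-0.004,-0.0075,0],[-0.004,-0.0075,0],[-0.004,-0.0075,0],[-0.004,-0.0075,0],[-0.004,-0.0075,0]],"twist":[0,0,0,0,0,0,0,0]}' >/dev/null; python3 g.py
```

```text
t 19.15 y 2.2 x 1.5 z 76.5 | Fy 2.1 Fx 0.4 Fz -0.5
t 20.15 y -8.7 x 1.6 z 76.5 | Fy 1.7 Fx 0.1 Fz -1.7
t 21.15 y -19.7 x 1.6 z 76.5 | Fy 2.3 Fx 0.1 Fz -1.0
```

```bash
python3 -m handwheel '{"translation":[[-0.004,-0.0075,0],[-0.004,-0.0075,0],[-0.004,-0.0075,0],[-0.004,-0.0075,0],[-0.004,-0.0075,0],[-0.004,-0.0075,0],[-0.004,-0.0075,0],[-0.004,-0.0075,0]],"twist":[0,0,0,0,0,0,0,0]}' >/dev/null; python3 g.py
python3 -m handwheel '{"translation":[[-0.004,-0.0075,0],[-0.004,-0.0075,0],[-0.004,-0.0075,0],[-0.004,-0.0075,0],[-0.004,-0.0075,0],[-0.004,-0.0075,0],[-0.004,-0.0075,0],[-0.004,-0.0075,0]],"twist":[0,0,0,0,0,0,0,0]}' >/dev/null; python3 g.py
```

```text
t 22.15 y -30.0 x 1.7 z 76.5 | Fy 4.3 Fx 0.4 Fz -1.8
t 23.15 y -40.5 x 1.7 z 76.5 | Fy 5.1 Fx 1.3 Fz -1.5
```

```bash
python3 -m handwheel '{"translation":[[-0.002,-0.0038,0],[-0.002,-0.0038,0],[-0.002,-0.0038,0],[-0.002,-0.0038,0],[-0.002,-0.0038,0],[-0.002,-0.0038,0],[-0.002,-0.0038,0],[-0.002,-0.0038,0]],"twist":[0,0,0,0,0,0,0,0]}' >/dev/null; python3 g.py
python3 -m handwheel '{"translation":[[-0.004,-0.0075,0],[-0.004,-0.0075,0],[-0.004,-0.0075,0],[-0.004,-0.0075,0],[-0.004,-0.0075,0],[-0.004,-0.0075,0],[-0.004,-0.0075,0],[-0.004,-0.0075,0]],"twist":[0,0,0,0,0,0,0,0]}' >/dev/null; python3 g.py
python3 -m handwheel '{"translation":[[-0.006,-0.0113,0],[-0.006,-0.0113,0],[-0.006,-0.0113,0],[-0.006,-0.0113,0],[-0.006,-0.0113,0],[-0.006,-0.0113,0],[-0.006,-0.0113,0],[-0.006,-0.0113,0]],"twist":[0,0,0,0,0,0,0,0]}' >/dev/null; python3 g.py
```

```text
t 24.15 y -46.6 x 1.7 z 76.5 | Fy 1.8 Fx 1.9 Fz -1.9
t 25.15 y -57.9 x 1.8 z 76.5 | Fy 1.2 Fx 2.1 Fz -2.7
t 26.15 y -74.3 x 1.9 z 76.5 | Fy 1.4 Fx 1.0 Fz -1.9
```

```bash
python3 -m handwheel '{"translation":[[-0.006,-0.0113,0],[-0.006,-0.0113,0],[-0.006,-0.0113,0],[-0.006,-0.0113,0],[-0.006,-0.0113,0],[-0.006,-0.0113,0],[-0.006,-0.0113,0],[-0.006,-0.0113,0]],"twist":[0,0,0,0,0,0,0,0]}' >/dev/null; python3 g.py
python3 -m handwheel '{"translation":[[-0.0028,-0.0053,0],[-0.0028,-0.0053,0],[-0.0028,-0.0053,0],[-0.0028,-0.0053,0],[-0.0028,-0.0053,0],[-0.0028,-0.0053,0],[-0.0028,-0.0053,0],[-0.0028,-0.0053,0]],"twist":[0,0,0,0,0,0,0,0]}' >/dev/null; python3 g.py
```

```text
t 27.15 y -90.8 x 1.9 z 76.5 | Fy 0.8 Fx 1.7 Fz -2.6
t 28.15 y -98.5 x 1.9 z 76.5 | Fy 2.2 Fx 2.3 Fz -0.8
```

```bash
python3 -m handwheel '{"translation":[[-0.002,-0.004,0],[-0.002,-0.004,0],[-0.002,-0.004,0],[-0.002,-0.004,0],[-0.002,-0.004,0],[-0.002,-0.004,0],[-0.002,-0.004,0],[-0.002,-0.004,0]],"twist":[0,0,0,0,0,0,0,0]}' >/dev/null; python3 g.py
```

```text
t 29.15 y -100.2 x 1.9 z 76.5 | Fy 7.1 Fx 1.3 Fz -3.5
```

```bash
python3 -m handwheel '{"translation":[[0.008,0.0151,0],[0.008,0.0151,0],[0.008,0.0151,0],[0.008,0.0151,0],[0.008,0.0151,0],[0.008,0.0151,0],[0.008,0.0151,0],[0.008,0.0151,0]],"twist":[0,0,0,0,0,0,0,0]}' >/dev/null; python3 g.py
python3 -m handwheel '{"translation":[[0.0085,0.016,0],[0.0085,0.016,0],[0.0085,0.016,0],[0.0085,0.016,0],[0.0085,0.016,0],[0.0085,0.016,0],[0.0085,0.016,0],[0.0085,0.016,0]],"twist":[0,0,0,0,0,0,0,0]}' >/dev/null; python3 g.py
```

```text
t 30.15 y -80.1 x 1.9 z 76.5 | Fy -1.8 Fx 1.7 Fz -1.0
t 31.15 y -56.8 x 1.8 z 76.5 | Fy -0.8 Fx 1.5 Fz -0.4
```

```bash
python3 -m handwheel '{"translation":[[0.0024,0.0044,0],[0.0024,0.0044,0],[0.0024,0.0044,0],[0.0024,0.0044,0],[0.0024,0.0044,0],[0.0024,0.0044,0],[0.0024,0.0044,0],[0.0024,0.0044,0]],"twist":[0,0,0,0,0,0,0,0]}' >/dev/null; python3 g.py
python3 -m handwheel '{"translation":[[0.0024,0.0044,0],[0.0024,0.0044,0],[0.0024,0.0044,0],[0.0024,0.0044,0],[0.0024,0.0044,0],[0.0024,0.0044,0],[0.0024,0.0044,0],[0.0024,0.0044,0]],"twist":[0,0,0,0,0,0,0,0]}' >/dev/null; python3 g.py
python3 -m handwheel '{"translation":[[0.0024,0.0044,0],[0.0024,0.0044,0],[0.0024,0.0044,0],[0.0024,0.0044,0],[0.0024,0.0044,0],[0.0024,0.0044,0],[0.0024,0.0044,0],[0.0024,0.0044,0]],"twist":[0,0,0,0,0,0,0,0]}' >/dev/null; python3 g.py
```

```text
t 32.15 y -50.5 x 1.7 z 76.5 | Fy -2.0 Fx 2.1 Fz -0.5
t 33.15 y -45.0 x 1.7 z 76.5 | Fy -4.9 Fx 1.8 Fz 0.3
t 34.15 y -38.7 x 1.7 z 76.5 | Fy -3.9 Fx 1.3 Fz -0.2
```

```bash
python3 -m handwheel '{"translation":[[0.0024,0.0044,0],[0.0024,0.0044,0],[0.0024,0.0044,0],[0.0024,0.0044,0],[0.0024,0.0044,0],[0.0024,0.0044,0],[0,0,0],[0,0,0]],"twist":[0,0,0,0,0,0,0,0]}' >/dev/null; python3 g.py
python3 -m handwheel '{"translation":[[0.0024,0.0044,0],[0.0024,0.0044,0],[0.0024,0.0044,0],[0.0024,0.0044,0],[0.0024,0.0044,0],[0.0024,0.0044,0],[0.0024,0.0044,0],[0.0024,0.0044,0]],"twist":[0,0,0,0,0,0,0,0]}' >/dev/null; python3 g.py
```

```text
t 35.15 y -33.3 x 1.7 z 76.5 | Fy -3.5 Fx 1.4 Fz -0.6
t 36.15 y -26.5 x 1.7 z 76.5 | Fy -0.9 Fx 1.8 Fz -0.6
```

```bash
python3 -m handwheel '{"translation":[[0,0,0],[0,0,0],[0,0,0],[0,0,0],[-0.0044,-0.0083,0],[-0.0044,-0.0083,0],[-0.0044,-0.0083,0],[-0.0044,-0.0083,0]],"twist":[0,0,0,0,0,0,0,0]}' >/dev/null; python3 g.py
python3 -m handwheel '{"translation":[[0,0,0],[0,0,0],[0,0,0],[0,0,0],[-0.0044,-0.0083,0],[-0.0044,-0.0083,0],[-0.0044,-0.0083,0],[-0.0044,-0.0083,0]],"twist":[0,0,0,0,0,0,0,0]}' >/dev/null; python3 g.py
python3 -m handwheel '{"translation":[[0,0,0],[0,0,0],[0,0,0],[0,0,0],[-0.0044,-0.0083,0],[-0.0044,-0.0083,0],[-0.0044,-0.0083,0],[-0.0044,-0.0083,0]],"twist":[0,0,0,0,0,0,0,0]}' >/dev/null; python3 g.py
python3 -m handwheel '{"translation":[[0,0,0],[0,0,0],[0,0,0],[0,0,0],[-0.0044,-0.0083,0],[-0.0044,-0.0083,0],[-0.0044,-0.0083,0],[-0.0044,-0.0083,0]],"twist":[0,0,0,0,0,0,0,0]}' >/dev/null; python3 g.py
```

```text
t 37.15 y -30.7 x 1.6 z 76.5 | Fy 3.9 Fx 0.4 Fz -2.3
t 38.15 y -36.2 x 1.7 z 76.5 | Fy 4.5 Fx 1.1 Fz -2.4
t 39.15 y -42.5 x 1.7 z 76.5 | Fy 3.5 Fx 0.6 Fz -1.2
t 40.15 y -49.0 x 1.7 z 76.5 | Fy 1.8 Fx 1.6 Fz -1.6
```

```bash
python3 -m handwheel '{"translation":[[0,0,0],[0,0,0],[0,0,0],[0,0,0],[0.0044,0.0083,0],[0.0044,0.0083,0],[0.0044,0.0083,0],[0.0044,0.0083,0]],"twist":[0,0,0,0,0,0,0,0]}' >/dev/null; python3 g.py
python3 -m handwheel '{"translation":[[0,0,0],[0,0,0],[0,0,0],[0,0,0],[0.0044,0.0083,0],[0.0044,0.0083,0],[0.0044,0.0083,0],[0.0044,0.0083,0]],"twist":[0,0,0,0,0,0,0,0]}' >/dev/null; python3 g.py
python3 -m handwheel '{"translation":[[0,0,0],[0,0,0],[0,0,0],[0,0,0],[0.0044,0.0083,0],[0.0044,0.0083,0],[0.0044,0.0083,0],[0.0044,0.0083,0]],"twist":[0,0,0,0,0,0,0,0]}' >/dev/null; python3 g.py
python3 -m handwheel '{"translation":[[0,0,0],[0,0,0],[0,0,0],[0,0,0],[0.0044,0.0083,0],[0.0044,0.0083,0],[0.0044,0.0083,0],[0.0044,0.0083,0]],"twist":[0,0,0,0,0,0,0,0]}' >/dev/null; python3 g.py
```

```text
t 41.15 y -45.3 x 1.7 z 76.5 | Fy -4.3 Fx 1.6 Fz 0.0
t 42.15 y -39.6 x 1.7 z 76.5 | Fy -4.8 Fx 1.4 Fz 0.9
t 43.15 y -33.3 x 1.7 z 76.5 | Fy -2.8 Fx 0.8 Fz -0.5
t 44.15 y -26.7 x 1.6 z 76.5 | Fy -2.1 Fx 1.8 Fz -0.2
```

```bash
python3 -m handwheel '{"translation":[[-0.0055,-0.0104,0],[-0.0055,-0.0104,0],[-0.0055,-0.0104,0],[-0.0055,-0.0104,0],[-0.0055,-0.0104,0],[-0.0055,-0.0104,0],[-0.0055,-0.0104,0],[0,0,0]],"twist":[0,0,0,0,0,0,0,0]}' >/dev/null; python3 g.py
```

```text
t 45.15 y -37.7 x 1.7 z 76.5 | Fy 1.9 Fx 0.6 Fz -2.1
```

```bash
python3 -m handwheel '{"translation":[[0,0,0],[0,0,0],[0,0,0],[0,0,0],[0,0,0],[0,0,0],[0,0,0],[0,0,0]],"twist":[0,0,0,0,0,0,0,0]}' 0; python3 g.py
```

```text
time: 46.15
tool_pos: [503.9, 16.8, 76.5]
tcp_rot: [3.133, -0.008, 1.079]
contact_force: [-0.1, 0.7, 0.1]
grip_width: 89.6
t 46.15 y -38.8 x 0.9 z 76.5 | Fy 0.5 Fx -0.4 Fz 0.1
```

```bash
python3 -m handwheel '{"translation":[[0,0,0.05],[0,0,0.1],[0,0,0.15],[0,0,0.15],[0,0,0.15],[0,0,0.1],[0,0,0],[0,0,0]],"twist":[0,0,0,0,0,0,0,0]}' 0; python3 - <<'E'
from h import *
np.set_printoptions(precision=1,suppress=True)
u=np.array([np.cos(np.radians(62.1)),np.sin(np.radians(62.1))]);m=np.array([521.2,51.5])
c=cap('wrist','w1')
for l in ['carriage_fin','rail_mid','stops_screw_end','stops_plain_end']:
    for d in spot_point('wrist',l)[:1]: q=w(c,d['position']);print(l,round(d['score'],2),q,u@(q[:2]-m))
E
```

```text
time: 47.15
tool_pos: [503.4, 16.9, 187.3]
tcp_rot: [3.132, -0.009, 1.079]
contact_force: [0.0, 0.5, -0.8]
grip_width: 91.7
carriage_fin 0.9 [502.   19.9  66.1] -36.959709778050595
rail_mid 0.97 [522.3  51.9  26.9] 0.8078394745900807
stops_screw_end 0.88 [579.1 164.4  28.6] 126.91004185324822
stops_plain_end 0.85 [466.6 -61.7  29.2] -125.63998946038518
```

View pics/w1.png

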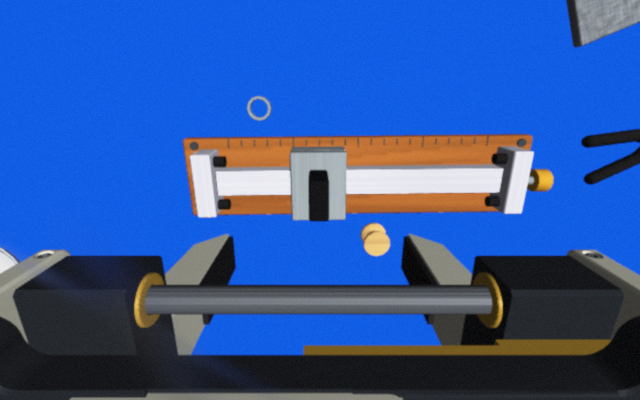

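```bash
python3 -c "
from plant import *
print(close_job())"
```

```text
the job is handed in; nothing more can be done
None
```

The carriage is standing on the tight spot, let go of, with its middle about 38 to 39 mm from the rail's middle towards the plain end. The gripper is clear above it. The job was handed in after about 47 s.

- **Screw end:** I stroked the carriage up against the rubber stops until I read about 8.5 N.
- **Plain end:** I then stroked it back against the other stops, to about 7 N. The two contact points came out 200 mm apart, as they should.
- **Drag:** It ran at about 1 to 2 N, except for one stretch where it rose to about 5 N.
- **Where the spot is:** The peak lay at about -36 mm moving towards the plain end and about -41 mm moving towards the thumbscrew end. I took the middle, about -38.5 mm in arm readings. Those readings sit about 1.3 mm above the gauge's own scale.
- **Last checks:** The arm read -37.7 mm just before release. The wrist camera put the fin at about -37 mm, good to 4 mm. All of these agree to within the 7 mm allowed. In the last wrist picture, the bobbin and ring opener stood where they had been. I did not look again at the jar and the spoon rest, but the arm went nowhere near them.

**What disagreed:** The peak of about 5 N is lower than the 6 to 9 N you gave. The two directions also differ by about 5 mm. I put both down to noise and the few force readings, one per second, but I did not confirm that.

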